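# Dock the specimen stand and press the guarded gas lever

### The arm

A 6-joint arm with a two-finger parallel gripper is mounted at the origin on the work surface. World frame = base frame: x ahead of the robot, y to its left, z up, the work surface at z = 0. Lengths are in m, angles in rad, forces in N, time in s.
With the tool pointing down it reaches from about 0.35 to 0.775 m from the base axis. Payload 7.3 kg.
Tool frame: the origin (TCP) lies at the very end of the fingers, on their centre line; the grasp point (between the pads) lies 19 mm behind it (robot.pinch_z is the distance from the TCP to the grasp point, in m); z points along the fingers, y is the line along which they close (so a half turn about z gives the same grasp; the last joint's range is limited). The gripper opens to 92 mm and grips with 3 to 60 N. Pads are 19 mm wide; open, the fingers measure 130 mm over their backs; the gripper's body (75 mm by 190 mm) begins 47 mm behind the grasp point.
Start: joints at [-1.39, 0.342, 1.524, -0, 1.275, -0.146], TCP at [0.169, -0.497, 0.202] pointing down, gripper open.
Joint ranges: [-2.53, 2.53], [-0.77, 2.02], [0.04, 2.7], [-1, 4.14], [0.28, 2.66], [-3.11, 3.11]. Speed limits (rad/s): [2.57, 2.57, 3.14, 3.14, 3.14, 3.14].

### API

Orientations are given as [roll, pitch, yaw] about the fixed x, y, z axes, in that order (R = Rz(yaw) Ry(pitch) Rx(roll)).
In Python, from cell import robot gives the robot as it stands.
- The arm moves only by the tool move_arm, never from a script. Its argument "motion" is a list of rows, each a list of 6 numbers: the shift along the tool's x, y, z in units of 0.1 m (1.0 is 0.1 m), then the turn, a rotation vector about the tool's x, y, z in units of pi rad (1.0 is pi rad). In form: [[dx, dy, dz, rx, ry, rz], ...]. A call has 1 to 12 rows; each row is the pose to reach, as a shift and turn from the pose commanded when the call began, along the tool's axes at that moment, turning the shorter way round; what a row does not reach only later rows make up. A row lasts 1/8 s, in which the tool goes at most 62.5 mm and 10.7 degrees, less where a joint would pass 70% of its speed; a pose out of reach is approached as far as the arm can. A call with a number of a shift or a turn outside -1 to 1 is refused whole. A call with a gripper value outside its range is refused whole. "fingers" is the opening, from -1 (shut) to 1 (fully open), set as the call begins (left out, the last holds). The fingers move at their own pace and stop on an object; "newtons" is the grip in N (left out, the last holds). Time passes only in rows, so rows that repeat a pose let the fingers close. It gives the time, the measured TCP pose, the force, the opening and the grip force at its end, in the units of the state.
- robot.observe(): the state, without advancing time (a new reading comes with each control period).
- robot.read_camera(name): name is "scene" or "top" or "wrist"; returns a dict with "image" (480x640x3 uint8, red, green, blue), "range_z" (480x640 float32, m along the optical axis (not along the pixel's ray), 0 where there is no reading), "vfov" (degrees; the focal length in pixels is half the picture's height over the tangent of half this angle, whatever the lens; pixels are square), "cx", "cy" (the principal point, pixels), "extrinsics" (4x4, takes a point from camera to world coordinates); the wrist camera has in their place "hand_eye" (4x4, takes a point from camera to tool coordinates, whose origin is the TCP and whose axes are the flange's). Camera axes: x right, y up, looking along -z (the intrinsics and any distortion apply to the point x, -y, -z); pixel columns grow to the right and rows downward; lengths in m; the calibration is good to about 2 mm. A picture is of the moment at which its call begins: read the wrist's pose just before it.
- robot.hand_in(): hands the job in; it is judged then, once.
The state is a dict: "time": time; "qpos": joint angles; "qvel": joint speeds; "joint_efforts": joint torques, N m; "tool_pos": TCP position; "tool_rot": TCP orientation; "contact_force": force on the tool from outside, world axes, zero at the start; "torque": the same for the moment, N m; "opening": finger opening in m; "grip_force": force on a finger pad.
Only numpy, scipy, OpenCV 4.12 (cv2) and the standard library are available. Lean on these libraries where they do the work, as an engineer would, in place of code of your own. Each camera call takes 0.05 s, during which the arm holds its last target. There are 200 camera calls.

### The job

Push the round specimen stand along the bench, without gripping or lifting it, until it sits snug against both arms of the V-shaped stop. Then reach down through the window of the guard and press the gas lever all the way down without touching the guard anywhere; keep it pressed - the program finishes while holding the lever down. Leave the stand docked and everything else on the bench where it is.

Things in the scene. Friction and masses are not known exactly. Their poses are not given: they have to be found in the camera images.
- stand_centre (a point): Centre of the specimen stand's base, 11 mm above the bench. Loose, about 0.4 kg: a dark steel disc 80 mm in diameter, 22 mm thick, sliding flat on the bench, with a black cone (54 mm across at its foot) and a thin pin on it, 62 mm high in all. Its yaw means nothing. It starts 90 to 130 mm from its docked place, on the open side of the V.
- dock_centre (a point): Where the centre of the stand's base is when docked, 11 mm above the bench. Axes as dock.
- dock: The fixed stop; origin on the bench below dock_centre. Two aluminium bars 25 mm high, 10 mm thick, 100 mm long, in a V at right angles, open to -x; inner faces 40 mm from the origin, meeting 57 mm along +x; open ends near x = -15, y = +-75 mm. Behind it a thin gas nozzle post, 90 mm high, at x = 100 mm, its tip reaching forward to x = 60 mm at 65 mm height.
- window_centre (a point): Centre of the guard's window, at the top face of its plate, 108 mm above the bench. The guard is a fixed box, 200 mm (its x) by 176 mm (its y): a grey plate 5 mm thick on clear side panels, with a square window 84 by 84 mm in the middle, sides along x and y. It must not be touched.
- pad_top (a point): Centre of the top of the gas lever's round black pad, 34 mm in diameter, seen in the window (up to 7 mm off the window's centre). At rest 92 mm above the bench, 16 mm below the guard's top face; fully pressed 21 mm lower, tilted with the lever and under 5 mm sideways. The lever runs from the pad 70 mm along the guard's +x to its hinge.
- lever (a joint): Angle of the gas lever: 0 at rest (up), 0.30 rad fully pressed, against a solid stop. A spring returns it: pressing at the pad takes about 3 N at the start and about 8 N at the stop; let go, it springs back up.
- jar: Bystander, leave alone: glass specimen jar, 38 mm across, 58 mm high. Origin at the centre of its underside.
- brush: Bystander, leave alone: wooden-handled brush, 130 mm long, lying along its x. Origin at the centre of its underside.
- dish: Bystander, leave alone: flat glass dish, 56 mm across, 14 mm high. Origin at the centre of its underside.
- cup: Bystander, leave alone: white cup, 72 mm across, 85 mm high. Origin at the centre of its underside.
- water: Bystander, leave alone: water bottle, 62 mm across, 190 mm high. Origin at the centre of its underside.
- slides: Bystander, leave alone: white slide box 78 x 32 x 30 mm. Origin at the centre of its underside.
- vial: Bystander, leave alone: small amber vial, 26 mm across, 50 mm high. Origin at the centre of its underside.
Mind the look-alikes: they are no part of the job. There is more than one size of the part that bears stand_centre; the job needs the largest.

How it is judged:
On the way, in this order (a step that is already met when the one before it is completed fails the run):
1. the stand sits in the V of the stop (horizontal distance between stand_centre and dock_centre below 0.006 m and angle between stand's own z axis and vertical below 0.08 rad and linear speed of stand below 0.02 m/s), for 0.2 s.
2. then the lever is pressed all the way down by the fingers (horizontal distance between stand_centre and dock_centre below 0.006 m and angle between stand's own z axis and vertical below 0.08 rad and value of joint lever above 0.26 rad and contact force between the fingers and lever above 1 N), for 0.3 s.
At the end, for the whole second after the job is handed in: The stand is upright and within 6 mm of its docked place, and the fingers hold the lever down (at least 0.26 of its 0.30 rad, pressing with more than 1 N) (all of step 2); the arm keeps its last pose, push and grip.
It fails at once if the guard is touched (more than 0.3 N) (contact force between any of the arm, the fingers and guard above 0.3 N).
It fails at once if the stand is lifted (10 mm) or tipped (height (world z) of stand_centre above 0.021 m or angle between stand's own z axis and vertical above 0.3 rad).
It fails at once if a bystander is moved more than 15 mm (distance of any of jar, brush, dish, cup, water, slides, vial from where it was at the start of the episode above 0.015 m).
It also fails if it takes over 45 s, if anything falls off the work surface, if the arm or the gripper's body presses on something with over 40 N, if the wrist force passes 120 N, or if a joint passes its speed limit or range.

## Working session

There is one attempt and no reset: what is moved stays moved. The work goes in short steps, Python scripts to look and compute and a tool call to move; the robot and the scene stay as the last step left them, time stands still between calls to the robot, and variables do not carry over. Pictures are saved under pics/ and viewed, at most 10 in all, crops included, and the job is handed in when it is done.

Besides the shell and the picture viewer there is one more tool, called as name(argument=value, ...) on one line, values as JSON. move_arm: Moves the arm, as the interface text tells. Shifts and turns lie within -1 to 1; 1 stands for 0.1 m of shift or pi rad of turn. Its arguments: {"type":"object","properties":{"motion":{"type":"array"},"fingers":{"type":"number"},"newtons":{"type":"number"}},"required":["motion"]}

```bash
mkdir -p pics; ls; cat > h.py <<'E'
import numpy as np,cv2
from cell import robot
from scipy.spatial.transform import Rotation as R
def snap(n):
    s=robot.observe(); c=robot.read_camera(n)
    if 'extrinsics' in c: c['T']=np.array(c['extrinsics'])
    else:
        T=np.eye(4);T[:3,:3]=R.from_euler('xyz',s['tool_rot']).as_matrix() if len(s['tool_rot'])==3 else R.from_quat(s['tool_rot']).as_matrix()
        T[:3,3]=s['tool_pos'];c['T']=T@np.array(c['hand_eye'])
    c['f']=240/np.tan(np.radians(c['vfov'])/2); return c
def ray(c,u,v):
    d=c['T'][:3,:3]@np.array([(u-c['cx'])/c['f'],-(v-c['cy'])/c['f'],-1]); return c['T'][:3,3],d
def onz(c,u,v,z):
    o,d=ray(c,u,v); return o+d*(z-o[2])/d[2]
def cloud(c):
    v,u=np.mgrid[:480,:640]; r=c['range_z']
    P=np.stack([(u-c['cx'])/c['f']*r,-(v-c['cy'])/c['f']*r,-r],-1)
    return P@c['T'][:3,:3].T+c['T'][:3,3]
def save(c,n): cv2.imwrite('pics/'+n,cv2.cvtColor(c['image'],cv2.COLOR_RGB2BGR))
E
python3 - <<'E'
from h import *
np.set_printoptions(precision=4,suppress=True)
for n in ['top','scene','wrist']:
    c=snap(n); save(c,n+'0.png'); print(n,{k:v for k,v in c.items() if k not in('image','range_z')})
print(robot.observe())
E
```

```text
pics
top {'vfov': 57.67898332583791, 'cx': 321.28727265506467, 'cy': 234.85853632069222, 'extrinsics': array([[-0.0042,  0.9958, -0.0919,  0.4621],
       [-0.9999, -0.0054, -0.0121, -0.0048],
       [-0.0126,  0.0919,  0.9957,  1.0968],
       [ 0.    ,  0.    ,  0.    ,  1.    ]]), 'T': array([[-0.0042,  0.9958, -0.0919,  0.4621],
       [-0.9999, -0.0054, -0.0121, -0.0048],
       [-0.0126,  0.0919,  0.9957,  1.0968],
       [ 0.    ,  0.    ,  0.    ,  1.    ]]), 'f': np.float64(435.8465106947362)}
scene {'vfov': 45.657079018416894, 'cx': 326.3063931583039, 'cy': 248.06092008345922, 'extrinsics': array([[ 0.7542, -0.5591,  0.3444,  0.994 ],
       [ 0.6567,  0.6472, -0.3873, -0.4809],
       [-0.0064,  0.5183,  0.8552,  1.1732],
       [ 0.    ,  0.    ,  0.    ,  1.    ]]), 'T': array([[ 0.7542, -0.5591,  0.3444,  0.994 ],
       [ 0.6567,  0.6472, -0.3873, -0.4809],
       [-0.0064,  0.5183,  0.8552,  1.1732],
       [ 0.    ,  0.    ,  0.    ,  1.    ]]), 'f': np.float64(570.1423007404959)}
wrist {'vfov': 64.67906231719142, 'cx': 323.97879308716136, 'cy': 237.4077468836031, 'h
[... 201 characters left out ...]
y([[ 0.32  ,  0.9079,  0.2707,  0.2423],
       [-0.9474,  0.307 ,  0.0903, -0.4713],
       [-0.0012, -0.2854,  0.9584,  0.3841],
       [ 0.    ,  0.    ,  0.    ,  1.    ]]), 'f': np.float64(379.06316512322365)}
{'time': 0.15, 'qpos': array([-1.39  ,  0.3426,  1.5248,  0.    ,  1.2754, -0.146 ]), 'qvel': array([ 0.0003, -0.0018, -0.0032, -0.0008,  0.0005, -0.0022]), 'joint_efforts': array([  0.0015, -43.147 , -24.4353,   0.0718,   0.0538,  -0.0001]), 'tool_pos': array([ 0.1685, -0.4969,  0.2015]), 'tool_rot': array([-3.1404, -0.0002,  0.3268]), 'contact_force': array([ 0.0277, -0.6618,  0.2667]), 'torque': array([0.0504, 0.0527, 0.0123]), 'grip_force': 0.0, 'opening': 0.09178299536508513}
```

View pics/top0.png

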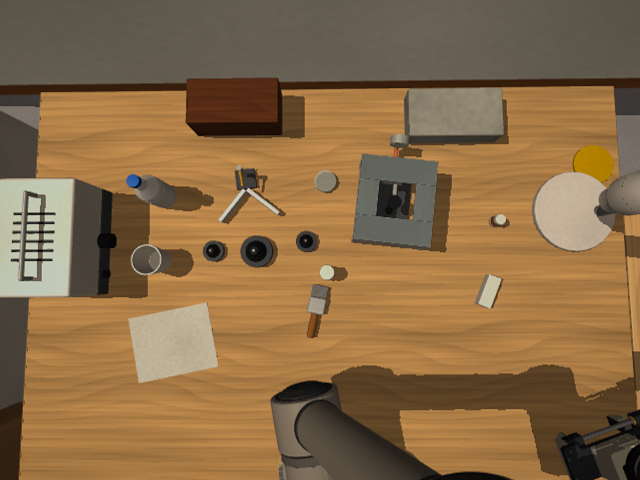

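View pics/scene0.png

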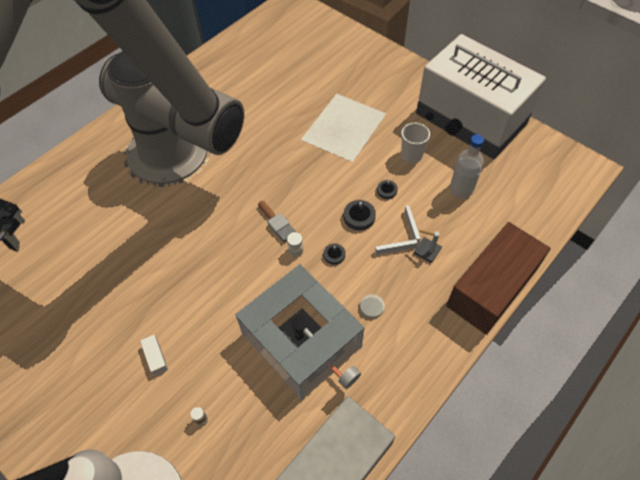

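The top view shows three black stands at (214,251), (257,251) and (307,241), the middle one being the largest. It also shows the V at (248,190), open downwards, the guard at (397,200), the vial at (327,272), the dish at (326,181) and the brush at (317,310). I'll enlarge to confirm and measure.

```bash
python3 - <<'E'
from h import *
np.set_printoptions(precision=4,suppress=True)
c=snap('top'); s=snap('scene')
im=cv2.cvtColor(c['image'],cv2.COLOR_RGB2BGR)
cv2.imwrite('pics/crop.png',cv2.resize(im[140:300,190:450],None,fx=3,fy=3,interpolation=cv2.INTER_CUBIC))
def ell(c,seed,z,win,thr=75):
    g=c['image'].max(2); m=np.zeros((480,640),np.uint8); u,v=seed
    m[v-win:v+win,u-win:u+win]=(g[v-win:v+win,u-win:u+win]<thr)*255
    k=max(cv2.findContours(m,0,1)[0],key=cv2.contourArea); h=cv2.convexHull(k)
    P=np.array([onz(c,*p[0],z)[:2] for p in h]); (ctr,r)=cv2.minEnclosingCircle(P.astype(np.float32))
    e=cv2.fitEllipse(h); return onz(c,*e[0],z), e, 2*r
for n,sd,w in [('A',(214,251),16),('B',(257,251),22),('C',(307,241),16)]: print('top',n,ell(c,sd,.018,w))
for n,sd,w in [('A',(387,189),15),('B',(360,215),22),('C',(334,254),15)]: print('scene',n,ell(s,sd,.018,w))
for nm,cam in (('top',c),('scene',s)):
    P=cloud(cam); valid=cam['range_z']>0
    # guard plate
    m=valid&(abs(P[...,2]-.108)<.006)&(P[...,0]>.35)&(P[...,0]<.7)&(abs(P[...,1]+.18)<.2)
    m=m.astype(np.uint8)*255; ks=cv2.findContours(m,cv2.RETR_CCOMP,cv2.CHAIN_APPROX_NONE)
    for k,h in zip(ks[0],ks[1][0]):
        if cv2.contourArea(k)>300:
            Q=np.array([onz(cam,*p[0],.108)[:2] for p in k],np.float32); print(nm,'guard',h[3],cv2.minAreaRect(Q),np.median(P[m>0][:,2]))
    m=valid&(P[...,2]>.018)&(P[...,2]<.032)&(cam['image'].min(2)>150)&(P[...,0]>.5)&(P[...,0]<.7)&(abs(P[...,1]-.15)<.15)
    m=m.astype(np.uint8)*255;
    for k in cv2.findContours(m,0,1)[0]:
        if cv2.contourArea(k)>40: 
            Q=np.array([onz(cam,*p[0],.025)[:2] for p in k],np.float32);r=cv2.minAreaRect(Q); print(nm,'bars',r,cv2.boxPoints(r).ravel())
E
```

```text
top A (array([0.5233, 0.2755, 0.018 ]), ((213.8587646484375, 250.84620666503906), (20.10123062133789, 21.665985107421875), 92.93060302734375), 0.054326049983501434)
top B (array([0.5217, 0.1685, 0.018 ]), ((256.83306884765625, 251.29815673828125), (31.001066207885742, 32.564090728759766), 89.7998275756836), 0.0816236361861229)
top C (array([0.5459, 0.0457, 0.018 ]), ((306.2920227050781, 241.30714416503906), (19.94700813293457, 21.374256134033203), 139.0073699951172), 0.05419275909662247)
scene A (array([0.5266, 0.2782, 0.018 ]), ((386.8907165527344, 187.24244689941406), (12.48679256439209, 15.067770957946777), 98.48239135742188), 0.040177807211875916)
scene B (array([0.5196, 0.173 , 0.018 ]), ((358.33795166015625, 211.63458251953125), (20.46933364868164, 25.928571701049805), 96.74302673339844), 0.0655805692076683)
scene C (array([0.5491, 0.0462, 0.018 ]), ((333.89349365234375, 251.7964630126953), (14.793551445007324, 16.731746673583984), 97.84400939941406), 0.04144205525517464)
top guard -1 ((0.6225282549858093, -0.16250191628932953), (0.17583197355270386, 0.1755973994731903), 83.378
[... 459 characters left out ...]
6) [0.6147 0.1187 0.6209 0.1139 0.6805 0.1909 0.6743 0.1957]
scene guard -1 ((0.6235697269439697, -0.16340045630931854), (0.17633844912052155, 0.17372530698776245), 83.36241149902344) 0.10806112343784235
scene guard 0 ((0.636699914932251, -0.16500774025917053), (0.08611352741718292, 0.08655143529176712), 83.44606018066406) 0.10806112343784235
scene bars ((0.6500961184501648, 0.15444909036159515), (0.09824948012828827, 0.008511514402925968), 52.251625061035156) [0.6167 0.1182 0.6234 0.113  0.6835 0.1907 0.6768 0.1959]
scene bars ((0.6402616500854492, 0.23144684731960297), (0.008791910484433174, 0.09613107144832611), 52.178279876708984) [0.5996 0.2574 0.6755 0.1985 0.6809 0.2054 0.605  0.2644]
```

View pics/crop.png

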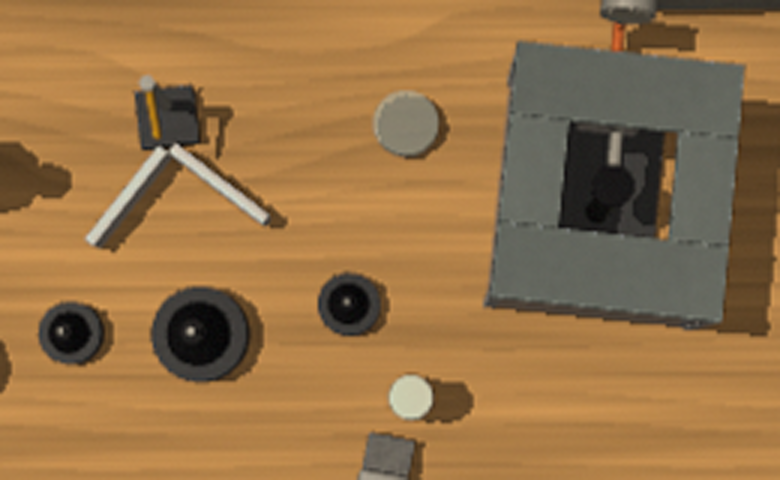

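The crop confirms it. Stand A (214,251) and C (307,241) measure 54 mm. B at (257,251) measures 82 mm, so B is the stand to push, at (0.521, 0.170). The V's origin is about (0.6195, 0.190) with its axis at yaw 0.126. The window centre is about (0.6355, -0.164), with the lever running to +x. I'll move round to behind the stand, using the half-closed fingers as a cradle.

move_arm(motion=[[1,-1,0,0,0,0.064],[1,-1,0,0,0,0.064],[1,-1,0,0,0,0.064],[1,-1,0,0,0,0.064]], fingers=-0.13, newtons=20)

```text
time: 0.75
tool_pos: [0.2315, -0.3704, 0.2024]
tool_rot: [3.14, -0.0, 0.128]
contact_force: [0.6, -0.1, 0.5]
opening: 0.0561
grip_force: 0.0
```

move_arm(motion=[[1,-1,0,0,0,0],[1,-1,0,0,0,0],[1,-1,0,0,0,0],[1,-1,0,0,0,0]])

```text
time: 1.25
tool_pos: [0.3184, -0.2595, 0.2021]
tool_rot: [3.141, 0.0, 0.127]
contact_force: [-0.4, 0.0, 0.1]
opening: 0.0401
grip_force: 0.0
```

move_arm(motion=[[1,-1,0,0,0,0],[1,-1,0,0,0,0],[1,-1,0,0,0,0],[1,-1,0,0,0,0]])

```text
time: 1.75
tool_pos: [0.405, -0.148, 0.2018]
tool_rot: [3.141, 0.0, 0.126]
contact_force: [-0.1, 0.3, 0.4]
opening: 0.04
grip_force: 0.0
```

move_arm(motion=[[0.4,-1,0,0,0,0],[0.4,-1,0,0,0,0],[0.4,-1,0,0,0,0]])

```text
time: 2.12
tool_pos: [0.4319, -0.0427, 0.202]
tool_rot: [3.141, 0.0, 0.127]
contact_force: [-0.1, -0.1, 0.2]
opening: 0.0398
grip_force: 0.0
```

move_arm(motion=[[0.2,-1,0,0,0,0],[0.2,-1,0,0,0,0],[0.2,-1,0,0,0,0]])

```text
time: 2.5
tool_pos: [0.4393, 0.0585, 0.2019]
tool_rot: [3.141, 0.0, 0.127]
contact_force: [-0.4, -1.2, 0.0]
opening: 0.0402
grip_force: 0.0
```

move_arm(motion=[[0.28,-0.96,0,0,0,0],[0.28,-0.96,0,0,0,0],[0.28,-0.96,0,0,0,0],[0.28,-0.96,0,0,0,0]])

```text
time: 3.0
tool_pos: [0.4551, 0.1555, 0.2018]
tool_rot: [3.141, 0.001, 0.124]
contact_force: [-0.0, -0.4, 0.4]
opening: 0.0401
grip_force: 0.0
```

```bash
python3 - <<'E'
from h import *
np.set_printoptions(precision=4,suppress=True)
c=snap('wrist'); save(c,'w1.png'); print(robot.observe()['tool_pos'])
P=cloud(c); m=(c['range_z']>0)&(P[...,2]>.012)&(P[...,2]<.03)&(c['image'].max(2)<110)&(np.hypot(P[...,0]-.521,P[...,1]-.17)<.06)
m=m.astype(np.uint8)*255
k=max(cv2.findContours(m,0,1)[0],key=cv2.contourArea)
Q=np.array([onz(c,*p[0],.022)[:2] for p in k],np.float32); print(cv2.minEnclosingCircle(Q), np.median(P[m>0][:,2]))
E
```

```text
[0.455  0.1556 0.2019]
((0.5251614451408386, 0.17185838520526886), 0.03856882452964783) 0.02236561705718576
```

View pics/w1.png

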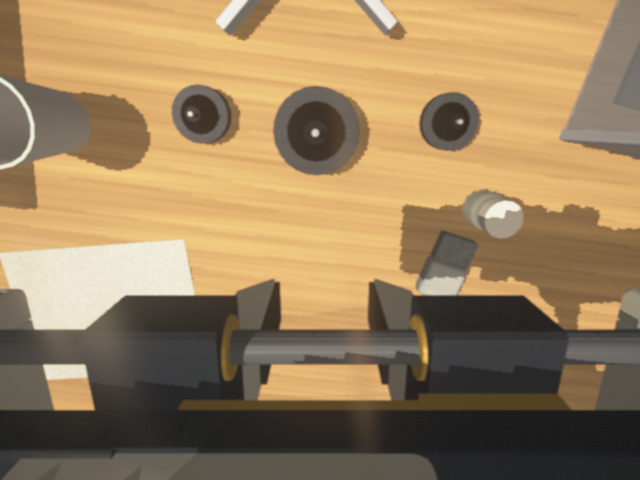

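The large stand is at wrist pixel (317,131), ahead of the fingers, with the V's arms above it. The space below the fingers is clear, so I'll descend.

move_arm(motion=[[0,0,0.6,0,0,0],[0,0,1,0,0,0],[0,0,1,0,0,0]])

```text
time: 3.42
tool_pos: [0.4528, 0.1559, 0.1]
tool_rot: [3.141, 0.006, 0.124]
contact_force: [0.3, 0.7, 0.5]
opening: 0.0398
grip_force: 0.0
```

move_arm(motion=[[0,0,0.4,0,0,0],[0,0,0.7,0,0,0],[0,0,0.92,0,0,0],[0,0,0.92,0,0,0]])

```text
time: 3.92
tool_pos: [0.4552, 0.1571, 0.0106]
tool_rot: [3.141, 0.0, 0.125]
contact_force: [-0.1, 0.3, 0.7]
opening: 0.0401
grip_force: 0.0
```

move_arm(motion=[[0.1,-0.02,0,0,0,0],[0.18,-0.03,0,0,0,0],[0.26,-0.04,0,0,0,0],[0.34,-0.04,0,0,0,0],[0.42,-0.05,0,0,0,0],[0.5,-0.06,0,0,0,0],[0.58,-0.07,0,0,0,0],[0.66,-0.08,0,0,0,0],[0.74,-0.08,0,0,0,0],[0.82,-0.09,0,0,0,0],[0.86,-0.1,0,0,0,0],[0.86,-0.1,0,0,0,0]])

```text
time: 5.42
tool_pos: [0.5395, 0.1786, 0.0101]
tool_rot: [3.141, -0.001, 0.126]
contact_force: [0.8, -1.4, 0.8]
opening: 0.0393
grip_force: 1.0
```

```bash
cat > chk.py <<'E'
from h import *
import sys
np.set_printoptions(precision=4,suppress=True)
for n in ['top','scene','wrist']:
    c=snap(n); save(c,n+sys.argv[1]+'.png')
    P=cloud(c); V=(c['range_z']>0)&(P[...,0]>.5)
    pin=V&(P[...,2]>.045)&(P[...,2]<.064)&(np.hypot(P[...,0]-.6,P[...,1]-.185)<.05)&(c['image'].max(2)>90)
    m=(V&(P[...,2]>.014)&(P[...,2]<.027)&(c['image'].max(2)<100)&(c['image'].max(2)>40)&(np.hypot(P[...,0]-.6,P[...,1]-.185)<.07)).astype(np.uint8)*255
    k=max(cv2.findContours(m,0,1)[0],key=cv2.contourArea)
    Q=np.array([onz(c,*p[0],.022)[:2] for p in k],np.float32); print(n,cv2.minEnclosingCircle(Q),np.median(P[pin],0) if pin.any() else '')
print(robot.observe()['tool_pos'],robot.observe()['contact_force'])
E
python3 chk.py a
```

```text
top ((0.6445342302322388, 0.141056627035141), 9.999999747378752e-05) 
scene ((0.5528081655502319, 0.17336276173591614), 0.03081584721803665) 
wrist ((0.543034017086029, 0.17614465951919556), 0.035525254905223846) 
[0.5392 0.1785 0.0102] [1.0661 0.237  0.866 ]
```

View pics/wrista.png

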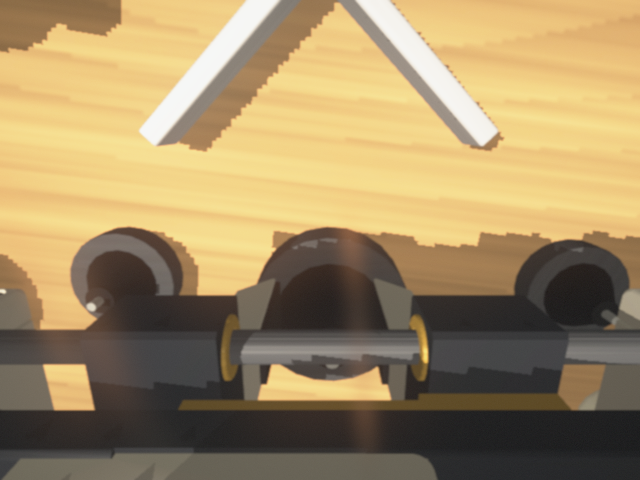

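```bash
python3 - <<'E'
from h import *
np.set_printoptions(precision=4,suppress=True)
c=snap('wrist')
for nm,u,v in [('B front',333,229),('B bot',333,379),('A top',128,228),('A left',71,272),('C top',575,241),('C right',628,290),('L bar',150,145)]:
    print(nm,onz(c,u,v,.022),'range pt',cloud(c)[v+2,u])
s=snap('scene'); im=cv2.cvtColor(s['image'],cv2.COLOR_RGB2BGR)[150:300,290:490]
cv2.imwrite('pics/sc.png',cv2.resize(im,None,fx=4,fy=4,interpolation=cv2.INTER_CUBIC))
E
```

```text
B front [0.5706 0.1792 0.022 ] range pt [0.5663 0.1783 0.0097]
B bot [0.4891 0.1684 0.022 ] range pt [ 0.4711  0.1655 -0.0003]
A top [0.5592 0.2742 0.022 ] range pt [0.5532 0.2815 0.0074]
A left [0.5335 0.302  0.022 ] range pt [0.5286 0.3072 0.0142]
C top [0.579  0.0651 0.022 ] range pt [0.5751 0.0554 0.009 ]
C right [0.5579 0.0315 0.022 ] range pt [0.585  0.1061 0.1031]
L bar [0.5985 0.2638 0.022 ] range pt [ 0.5952  0.2735 -0.0002]
```

View pics/sc.png

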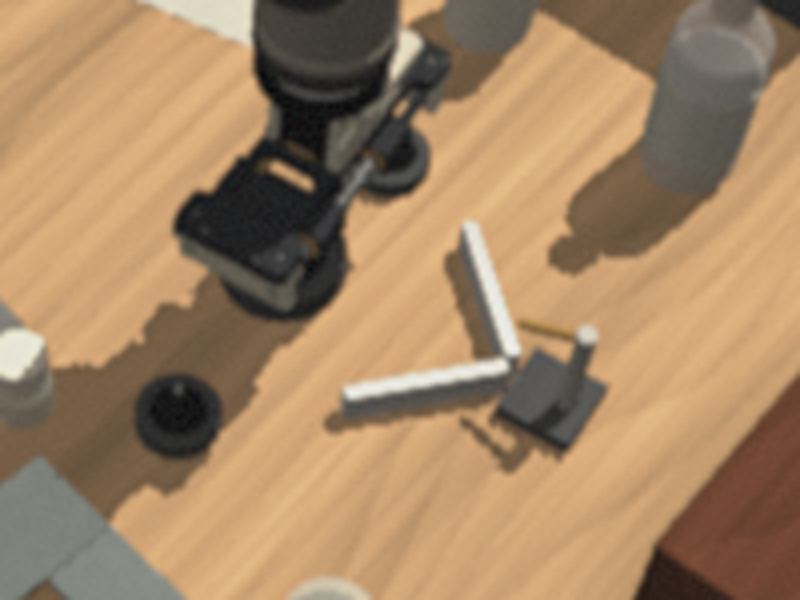

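```bash
python3 - <<'E'
from h import *
np.set_printoptions(precision=3,suppress=True)
c=snap('wrist');P=cloud(c)
for v in range(225,400,8):
    print(v,[ (u,*np.round(P[v,u],3),int(c['image'][v,u].max())) for u in (255,272,300,330)])
E
```

```text
225 [(255, np.float64(0.561), np.float64(0.219), np.float64(-0.001), 244), (272, np.float64(0.563), np.float64(0.21), np.float64(0.0), 242), (300, np.float64(0.565), np.float64(0.195), np.float64(0.0), 238), (330, np.float64(0.567), np.float64(0.18), np.float64(0.001), 242)]
233 [(255, np.float64(0.557), np.float64(0.218), np.float64(0.0), 245), (272, np.float64(0.558), np.float64(0.21), np.float64(0.0), 245), (300, np.float64(0.561), np.float64(0.195), np.float64(0.002), 157), (330, np.float64(0.566), np.float64(0.18), np.float64(0.014), 92)]
241 [(255, np.float64(0.553), np.float64(0.218), np.float64(-0.001), 245), (272, np.float64(0.554), np.float64(0.209), np.float64(0.0), 233), (300, np.float64(0.562), np.float64(0.194), np.float64(0.019), 92), (330, np.float64(0.564), np.float64(0.18), np.float64(0.022), 107)]
249 [(255, np.float64(0.549), np.float64(0.218), np.float64(0.001), 246), (272, np.float64(0.549), np.float64(0.209), np.float64(-0.0), 247), (300, np.float64(0.558), np.float64(0.193), np.float64(0.021), 90), (330, np.float64(0.56), np.float64(0.179), np.float64(0.022), 
[... 4298 characters left out ...]
1), 243), (300, np.float64(0.471), np.float64(0.185), np.float64(-0.0), 243), (330, np.float64(0.49), np.float64(0.17), np.float64(0.022), 111)]
385 [(255, np.float64(0.533), np.float64(0.201), np.float64(0.089), 121), (272, np.float64(0.464), np.float64(0.201), np.float64(-0.0), 245), (300, np.float64(0.467), np.float64(0.185), np.float64(0.001), 245), (330, np.float64(0.468), np.float64(0.167), np.float64(-0.0), 244)]
393 [(255, np.float64(0.531), np.float64(0.201), np.float64(0.089), 121), (272, np.float64(0.458), np.float64(0.201), np.float64(0.0), 239), (300, np.float64(0.46), np.float64(0.184), np.float64(0.0), 237), (330, np.float64(0.462), np.float64(0.166), np.float64(-0.001), 243)]
```

The fingertips end about 26 mm short of the reported TCP. In the depth data their lowest visible point is z≈0.037 with the TCP at 0.010, so they passed over the disc, straddling the cone. The stand is still flat at about (0.530, 0.175). I'll lift, retreat, and feel for the bench behind it.

move_arm(motion=[[0,0,-0.3,0,0,0],[0,0,-0.6,0,0,0],[-0.3,0,-0.6,0,0,0],[-0.7,0.04,-0.6,0,0,0],[-0.85,0.04,-0.6,0,0,0],[-0.85,0.04,-0.6,0,0,0]])

```text
time: 6.48
tool_pos: [0.4538, 0.164, 0.0701]
tool_rot: [-3.141, 0.001, 0.126]
contact_force: [-0.3, -0.3, -0.5]
opening: 0.0401
grip_force: 0.0
```

move_arm(motion=[[0,0,0.4,0,0,0],[0,0,0.6,0,0,0],[0,0,0.63,0,0,0],[0,0,0.66,0,0,0],[0,0,0.68,0,0,0],[0,0,0.68,0,0,0]])

```text
time: 7.22
tool_pos: [0.4553, 0.1639, 0.0024]
tool_rot: [3.142, -0.001, 0.126]
contact_force: [-0.2, -0.5, -0.5]
opening: 0.0403
grip_force: 0.0
```

```bash
python3 - <<'E'
from h import *
np.set_printoptions(precision=3,suppress=True)
c=snap('wrist');P=cloud(c);save(c,'w3.png');print(robot.observe()['tool_pos'])
for v in range(230,330,6):
    print(v,[ (u,*(P[v,u]*1000).astype(int),int(c['image'][v,u].max())) for u in (245,260,272,278)])
E
```

```text
[0.455 0.164 0.002]
230 [(245, np.int64(477), np.int64(207), np.int64(0), 245), (260, np.int64(477), np.int64(200), np.int64(0), 244), (272, np.int64(478), np.int64(194), np.int64(0), 244), (278, np.int64(479), np.int64(191), np.int64(0), 244)]
236 [(245, np.int64(473), np.int64(207), np.int64(0), 246), (260, np.int64(474), np.int64(200), np.int64(0), 233), (272, np.int64(475), np.int64(194), np.int64(0), 193), (278, np.int64(475), np.int64(190), np.int64(0), 217)]
242 [(245, np.int64(470), np.int64(207), np.int64(0), 245), (260, np.int64(471), np.int64(199), np.int64(0), 199), (272, np.int64(472), np.int64(193), np.int64(0), 173), (278, np.int64(472), np.int64(190), np.int64(0), 172)]
248 [(245, np.int64(467), np.int64(207), np.int64(0), 246), (260, np.int64(468), np.int64(199), np.int64(1), 202), (272, np.int64(468), np.int64(193), np.int64(0), 172), (278, np.int64(469), np.int64(190), np.int64(0), 170)]
254 [(245, np.int64(463), np.int64(207), np.int64(0), 246), (260, np.int64(464), np.int64(199), np.int64(0), 184), (272, np.int64(465), np.int64(193), np.int64(0), 180), (278, np.i
[... 2062 characters left out ...]
 np.int64(34), 59)]
314 [(245, np.int64(463), np.int64(194), np.int64(61), 119), (260, np.int64(463), np.int64(189), np.int64(59), 119), (272, np.int64(459), np.int64(185), np.int64(52), 60), (278, np.int64(450), np.int64(184), np.int64(34), 59)]
320 [(245, np.int64(462), np.int64(194), np.int64(63), 118), (260, np.int64(464), np.int64(188), np.int64(65), 120), (272, np.int64(457), np.int64(185), np.int64(53), 62), (278, np.int64(448), np.int64(184), np.int64(36), 59)]
326 [(245, np.int64(464), np.int64(193), np.int64(70), 117), (260, np.int64(462), np.int64(188), np.int64(66), 110), (272, np.int64(455), np.int64(185), np.int64(53), 59), (278, np.int64(446), np.int64(183), np.int64(37), 70)]
```

View pics/w3.png

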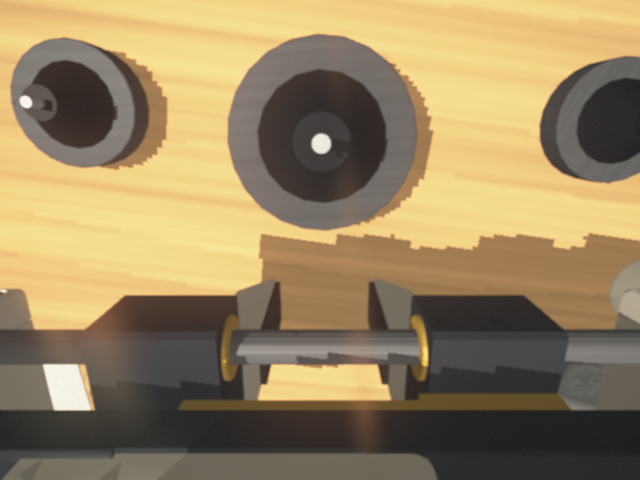

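The stand is intact at (321,132). With the TCP at 2 mm the fingertips still hover about 27 mm up. I'll narrow the fingers and go lower, feeling for contact.

move_arm(motion=[[0,0,0.04,0,0,0],[0,0,0.08,0,0,0],[0,0,0.12,0,0,0],[0,0,0.16,0,0,0],[0,0,0.16,0,0,0]], fingers=-0.56)

```text
time: 7.9
tool_pos: [0.4546, 0.1638, -0.0144]
tool_rot: [3.141, 0.001, 0.126]
contact_force: [-0.1, 0.4, 0.3]
opening: 0.0201
grip_force: 0.0
```

```bash
python3 - <<'E'
from h import *
np.set_printoptions(precision=3,suppress=True)
c=snap('wrist');P=cloud(c);T=robot.observe()['tool_pos'];print(T)
yaw=.126;D=P-T;X=D[...,0]*np.cos(yaw)+D[...,1]*np.sin(yaw);Y=D[...,0]*np.sin(yaw)-D[...,1]*np.cos(yaw);Z=D[...,2]
dark=(c['range_z']>0)&(P[...,2]>.008)&(X<.042)&(c['range_z']<.4)
for lo in range(-100,100,10):
    m=dark&(Y*1000>=lo)&(Y*1000<lo+10)&(np.arange(480)[:,None]>240)
    if m.any():
        i=np.argmin(np.where(m,Z,9)); print(lo,'lowest rel TCP z',Z.flat[i],'x',X.flat[i],np.unravel_index(i,Z.shape), 'xmax',X[m].max())
E
```

```text
[ 0.455  0.164 -0.014]
-90 lowest rel TCP z 0.08914321677724912 x 0.004838462756003472 (np.int64(387), np.int64(47)) xmax 0.037864109355607745
-80 lowest rel TCP z 0.09064036901677064 x 0.03010956331540323 (np.int64(311), np.int64(29)) xmax 0.0381298369395559
-70 lowest rel TCP z 0.10139952492432178 x 0.03066069920332845 (np.int64(330), np.int64(49)) xmax 0.032681447076131166
-60 lowest rel TCP z 0.10172539931620422 x 0.030831048351088297 (np.int64(330), np.int64(102)) xmax 0.0326092225430927
-50 lowest rel TCP z 0.09440503332753922 x 0.036514782136387126 (np.int64(295), np.int64(165)) xmax 0.03767161953341996
-40 lowest rel TCP z 0.0941414593906704 x 0.03638063544842389 (np.int64(295), np.int64(190)) xmax 0.03789789396391353
-30 lowest rel TCP z 0.030385045632832182 x 0.011472639555293576 (np.int64(284), np.int64(280)) xmax 0.03805066460059734
-20 lowest rel TCP z 0.023675483685945554 x 0.010973773213078098 (np.int64(279), np.int64(293)) xmax 0.03777428973668756
-10 lowest rel TCP z 0.10133543328695022 x 0.030517725705582158 (np.int64(330), np.int64(325)) xmax 0.03264446039382883
0 
[... 359 characters left out ...]
st rel TCP z 0.09378876489382815 x 0.036098580768226654 (np.int64(295), np.int64(482)) xmax 0.03778715321026049
40 lowest rel TCP z 0.10221518838755828 x 0.03095600751618053 (np.int64(330), np.int64(529)) xmax 0.032254343733784434
50 lowest rel TCP z 0.1018479567025452 x 0.0307313679319978 (np.int64(330), np.int64(553)) xmax 0.03233970144681778
60 lowest rel TCP z 0.10112240343484732 x 0.030284384706226596 (np.int64(330), np.int64(608)) xmax 0.03229982553296703
70 lowest rel TCP z 0.0897951203374634 x 0.01047903003419183 (np.int64(371), np.int64(604)) xmax 0.03779468117811874
80 lowest rel TCP z 0.08931424324532866 x 0.02612473277094607 (np.int64(321), np.int64(621)) xmax 0.03683721279804719
```

The whole gripper sits about 25 mm further back than the stated TCP: its body is at 0.09 rather than 0.066. I'll correct for that and push with the tips about 7 mm above the bench.

move_arm(motion=[[0,0,0.04,0,0,0],[0.1,0,0.04,0,0,0],[0.2,0,0.04,0,0,0],[0.28,-0.01,0.04,0,0,0],[0.36,-0.02,0.04,0,0,0],[0.44,-0.02,0.04,0,0,0],[0.52,-0.02,0.04,0,0,0],[0.6,-0.03,0.04,0,0,0],[0.68,-0.03,0.04,0,0,0],[0.76,-0.04,0.04,0,0,0],[0.8,-0.04,0.04,0,0,0],[0.8,-0.04,0.04,0,0,0]], fingers=-0.13)

```text
time: 9.45
tool_pos: [0.5345, 0.178, -0.018]
tool_rot: [3.142, -0.001, 0.126]
contact_force: [-0.5, 0.2, -0.1]
opening: 0.0398
grip_force: 0.0
```

```bash
cat > st.py <<'E'
from h import *
np.set_printoptions(precision=4,suppress=True)
c=snap('wrist');P=cloud(c);T=robot.observe()['tool_pos'];print(T,robot.observe()['contact_force'])
m=(c['range_z']>0)&(abs(P[...,2]-.022)<.0025)&(c['image'].max(2)<125)&(np.hypot(P[...,0]-T[0]-.044,P[...,1]-T[1]-.006)<.06)
Q=P[m][:,:2]; print(m.sum())
# circle fit on outer front edge points: per-column first row
e=[]
for u in range(200,460,4):
    v=np.flatnonzero(m[:,u])
    if len(v)>5: e.append(onz(c,u,v[0]-.5,.022)[:2])
e=np.array(e); from scipy.optimize import least_squares
f=least_squares(lambda p:np.hypot(*(e-p).T)-.04,[T[0]+.044,T[1]+.006],loss='soft_l1',f_scale=.001)
print('stand',f.x,'res',np.abs(f.fun).max(),'dist to dock',f.x-[.6195,.190])
E
python3 st.py
```

```text
[ 0.5343  0.1779 -0.0179] [-0.2316 -0.7597 -0.5677]
17124
stand [0.5779 0.1837] res 0.008485094260740303 dist to dock [-0.0416 -0.0063]
```

It works: the stand is now at (0.578, 0.184). I'll push on gently to the end.

move_arm(motion=[[0.06,0,0,0,0,0],[0.12,0,0,0,0,0],[0.18,0,0,0,0,0],[0.24,-0.01,0,0,0,0],[0.29,-0.01,0,0,0,0],[0.33,-0.01,0,0,0,0],[0.36,-0.01,0,0,0,0],[0.38,-0.01,0,0,0,0],[0.38,-0.01,0,0,0,0]])

```text
time: 10.62
tool_pos: [0.5717, 0.1836, -0.018]
tool_rot: [3.142, -0.001, 0.126]
contact_force: [-1.1, -1.1, 0.8]
opening: 0.0399
grip_force: 0.7
```

move_arm(motion=[[0.01,0,0,0,0,0],[0.02,0,0,0,0,0],[0.03,0,0,0,0,0],[0.03,0,0,0,0,0]])

```text
time: 11.12
tool_pos: [0.5745, 0.184, -0.018]
tool_rot: [3.142, -0.0, 0.126]
contact_force: [-1.7, -0.0, 0.3]
opening: 0.0399
grip_force: 1.0
```

move_arm(motion=[[0.01,0,0,0,0,0],[0.02,0,0,0,0,0],[0.03,0,0,0,0,0],[0.03,0,0,0,0,0]])

```text
time: 11.62
tool_pos: [0.5756, 0.1842, -0.0182]
tool_rot: [3.141, 0.004, 0.126]
contact_force: [-7.6, -1.3, 5.0]
opening: 0.0396
grip_force: 3.9
```

```bash
python3 st.py
```

```text
[ 0.5756  0.1842 -0.0182] [-7.7393 -0.8579  5.4519]
19198
stand [0.6193 0.1908] res 0.01700278681520237 dist to dock [-0.0002  0.0008]
```

Contact force has risen to 8 N and the stand is within 1 mm of the computed dock. I'll retreat and check from above.

move_arm(motion=[[-0.05,0,0,0,0,0],[-0.2,0,0,0,0,0],[-0.6,0,0,0,0,0],[-0.8,0,-0.5,0,0,0],[-0.9,0,-1,0,0,0],[-0.9,0,-1,0,0,0]])

```text
time: 12.42
tool_pos: [0.4909, 0.1737, 0.0861]
tool_rot: [-3.141, -0.01, 0.126]
contact_force: [0.4, -0.2, -0.4]
opening: 0.0399
grip_force: 0.0
```

move_arm(motion=[[-0.2,0,-0.5,0,0,0],[-0.2,0,-1,0,0,0],[-0.2,0,-1,0,0,0]], fingers=-1)

```text
time: 12.8
tool_pos: [0.4709, 0.1711, 0.185]
tool_rot: [-3.141, -0.009, 0.126]
contact_force: [-0.1, 0.4, 0.1]
opening: 0.0145
grip_force: 0.0
```

```bash
python3 - <<'E'
from h import *
np.set_printoptions(precision=4,suppress=True)
t=snap('top');w=snap('wrist');save(t,'t5.png')
im=cv2.cvtColor(t['image'],cv2.COLOR_RGB2BGR)
a=cv2.resize(im[150:270,190:290],None,fx=5,fy=5,interpolation=cv2.INTER_CUBIC)[:480]
cv2.imwrite('pics/dock.png',a)
for n,c in (('top',t),('wrist',w)):
    P=cloud(c)
    m=(c['range_z']>0)&(abs(P[...,2]-.022)<.006)&(np.hypot(P[...,0]-.6195,P[...,1]-.19)<.05)&(c['image'].max(2)<120)
    m=m.astype(np.uint8)*255
    k=max(cv2.findContours(m,0,1)[0],key=cv2.contourArea,default=None)
    if k is None: continue
    Q=np.array([onz(c,*p[0],.022)[:2] for p in k],np.float32); print(n,cv2.minEnclosingCircle(Q))
    b=(c['range_z']>0)&(abs(P[...,2]-.025)<.006)&(c['image'].min(2)>140)&(np.hypot(P[...,0]-.64,P[...,1]-.19)<.1)
    for k in cv2.findContours(b.astype(np.uint8)*255,0,1)[0]:
        if cv2.contourArea(k)>40:
            Q=np.array([onz(c,*p[0],.025)[:2] for p in k],np.float32);r=cv2.minAreaRect(Q);print(n,'bar',r)
E
```

```text
top ((0.6197512149810791, 0.18965622782707214), 0.042542487382888794)
top bar ((0.6382966041564941, 0.23147723078727722), (0.008696835488080978, 0.09593198448419571), 51.96369934082031)
top bar ((0.6478002667427063, 0.1543925404548645), (0.09695710986852646, 0.00899225939065218), 52.25210952758789)
wrist ((0.6199030876159668, 0.18977029621601105), 0.040848612785339355)
wrist bar ((0.6340528130531311, 0.1367652416229248), (0.048337552696466446, 0.009802690707147121), 52.07870864868164)
wrist bar ((0.6198139190673828, 0.24967390298843384), (0.009829886257648468, 0.047954633831977844), 52.159114837646484)
```

View pics/dock.png

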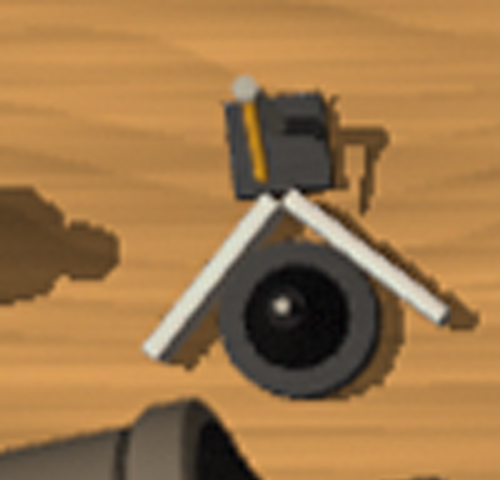

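The stand sits at (300,318) in the crop, touching both arms. The measured centre (0.6198, 0.1897) matches the dock. Next, the guard, with fingers shut.

move_arm(motion=[[0.3,1,-0.1,0,0,0.077],[0.3,1,-0.1,0,0,0.077],[0.3,1,-0.1,0,0,0.077],[0.3,1,-0.1,0,0,0.077]])

```text
time: 13.4
tool_pos: [0.5097, 0.0754, 0.1902]
tool_rot: [3.142, 0.003, -0.116]
contact_force: [0.3, -0.1, 0.2]
opening: 0.0005
grip_force: 0.0
```

move_arm(motion=[[0.4,0.8,0,0,0,0],[0.4,0.8,0,0,0,0],[0.4,0.8,0,0,0,0]])

```text
time: 13.78
tool_pos: [0.5408, -0.0092, 0.1909]
tool_rot: [-3.141, 0.002, -0.117]
contact_force: [-1.1, 0.7, 0.4]
opening: 0.0003
grip_force: 0.0
```

move_arm(motion=[[0.4,0.8,0,0,0,0],[0.4,0.8,0,0,0,0],[0.4,0.8,0,0,0,0]])

```text
time: 14.15
tool_pos: [0.5713, -0.0926, 0.1911]
tool_rot: [-3.141, 0.001, -0.117]
contact_force: [0.5, -0.3, 0.8]
opening: 0.0002
grip_force: 0.0
```

move_arm(motion=[[0.0,0.68,0,0,0,0],[0.0,0.68,0,0,0,0],[0.0,0.68,0,0,0,0],[0.0,0.68,0,0,0,0]])

```text
time: 14.65
tool_pos: [0.5636, -0.1585, 0.1921]
tool_rot: [-3.141, 0.0, -0.114]
contact_force: [-0.1, -0.5, 0.2]
opening: 0.0002
grip_force: 0.0
```

```bash
cat > win.py <<'E'
from h import *
np.set_printoptions(precision=4,suppress=True)
for n in ('wrist','top','scene'):
    c=snap(n);save(c,n+'_win.png');P=cloud(c);V=(c['range_z']>0)
    near=np.hypot(P[...,0]-.6355,P[...,1]+.164)<.15
    m=(V&(abs(P[...,2]-.108)<.006)&near&(c['image'].max(2)<160)).astype(np.uint8)*255
    ks=cv2.findContours(m,cv2.RETR_CCOMP,cv2.CHAIN_APPROX_NONE)
    for k,h in zip(*[ks[0],ks[1][0]]) if ks[1] is not None else []:
        if cv2.contourArea(k)>300:
            Q=np.array([onz(c,*p[0],.108)[:2] for p in k],np.float32); print(n,'hole' if h[3]>=0 else 'outer',cv2.minAreaRect(Q))
    print(n,'plate z',np.median(P[m>0][:,2]))
    pm=(V&(abs(P[...,2]-.092)<.006)&(np.hypot(P[...,0]-.6355,P[...,1]+.164)<.04)).astype(np.uint8)*255
    for k in cv2.findContours(pm,0,1)[0]:
        if cv2.contourArea(k)>30:
            Q=np.array([onz(c,*p[0],.092)[:2] for p in k],np.float32);print(n,'pad?',cv2.minEnclosingCircle(Q),cv2.minAreaRect(Q),np.median(P[pm>0],0), cv2.boundingRect(k))
print(robot.observe()['tool_pos'],robot.observe()['opening'])
E
python3 win.py
```

```text
wrist outer ((0.6081105470657349, -0.16012603044509888), (0.17323526740074158, 0.1423027664422989), 83.5901870727539)
wrist plate z 0.10794142587161565
wrist pad? ((0.64481121301651, -0.16241046786308289), 0.02704473026096821) ((0.6429444551467896, -0.15806132555007935), (0.05070241540670395, 0.03323671966791153), 14.882466316223145) [ 0.6366 -0.1614  0.0919] (294, 79, 46, 80)
top outer ((0.6389580368995667, -0.12608297169208527), (0.09963144361972809, 0.19961707293987274), 83.34886932373047)
top plate z 0.1071861554249881
scene outer ((0.6368995308876038, -0.16512857377529144), (0.17632007598876953, 0.20064598321914673), 83.2292709350586)
scene hole ((0.6371433138847351, -0.16508901119232178), (0.08615893870592117, 0.08657363057136536), 83.58612060546875)
scene plate z 0.10813346367707277
scene pad? ((0.6455197334289551, -0.16404855251312256), 0.02704300545156002) ((0.6420906186103821, -0.1678951233625412), (0.0327962227165699, 0.05013334006071091), 54.95298767089844) [ 0.6367 -0.1644  0.0919] (292, 316, 20, 21)
[ 0.5637 -0.1592  0.1921] 0.0006632980134475608
```

```bash
cat > pad.py <<'E'
from h import *
from scipy.optimize import least_squares
np.set_printoptions(precision=4,suppress=True)
for n in ('wrist','scene'):
    c=snap(n);P=cloud(c);V=(c['range_z']>0)
    pm=(V&(abs(P[...,2]-.092)<.006)&(np.hypot(P[...,0]-.6355,P[...,1]+.164)<.04)).astype(np.uint8)*255
    k=max(cv2.findContours(pm,0,1)[0],key=cv2.contourArea)
    Q=np.array([onz(c,*p[0],.092)[:2] for p in k]); g=np.array([.9934,-.1147]); a=Q@g
    q=Q[a<a.min()+.022]
    f=least_squares(lambda p:np.hypot(*(q-p[:2]).T)-p[2],[*np.median(q,0),.017],loss='soft_l1',f_scale=.001)
    print(n,'pad',f.x,'rms',np.sqrt((f.fun**2).mean()))
    if n=='wrist':
        T=robot.observe()['tool_pos'];D=P-T;g2=np.array([g[1],-g[0]]);X=D[...,:2]@g;Y=D[...,:2]@g2
        m=V&(D[...,2]>.0)&(D[...,2]<.06)&(abs(X)<.03)&(abs(Y)<.04); print('tip',m.sum(),'z',D[...,2][m].min(),'x',X[m].min(),X[m].max(),'y',Y[m].min(),Y[m].max())
        im=cv2.cvtColor(c['image'],cv2.COLOR_RGB2BGR);cv2.imwrite('pics/pad.png',im)
        # window edges: nonplate in wrist along guard axes through the centre
        pl=V&(abs(P[...,2]-.108)<.003); A=(P[...,:2]-[.6355,-.164])@g;B=(P[...,:2]-[.6355,-.164])@g2
        s=pl&(abs(A)<.02); print('y edges',B[s&(B<0)].max(),B[s&(B>0)].min()); s=pl&(abs(B)<.02); print('x edges',A[s&(A<0)].max(),A[s&(A>0)].min() if (s&(A>0)).any() else None)
E
python3 pad.py
```

```text
wrist pad [ 0.6346 -0.1603  0.0163] rms 0.0002026405742238897
tip 1370 z 0.02454321135260651 x -0.00935533941444745 0.012280581296754824 y -0.018431104841543228 0.015242525511307151
y edges -0.04376926829216033 0.03955603326941173
x edges -0.041350482357215744 0.042110076888219126
scene pad [ 0.6354 -0.1633  0.0162] rms 0.0005559858212708995
```

View pics/pad.png

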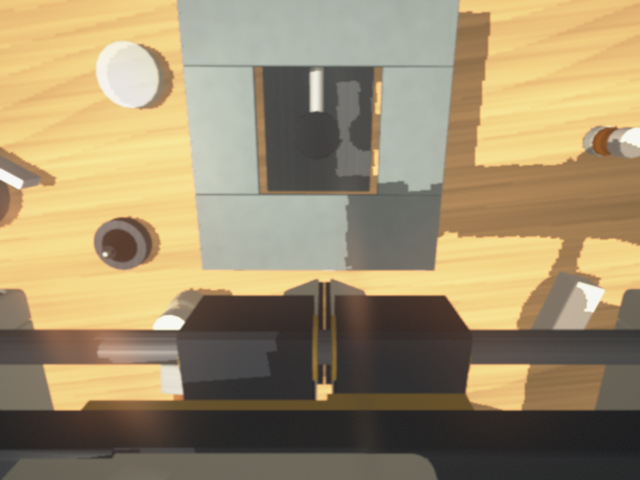

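The wrist view shows the window spanning about (258–382, 66–193) with the pad at (317,135) and the lever running up to +x. The wrist view's 1.6 mm sideways bias shows on the fingertips too. I'll take the pad as (0.635, -0.1625). Moving over it now.

move_arm(motion=[[0.4,-0.03,0,0,0,0],[0.71,-0.05,0,0,0,0],[0.71,-0.05,0,0,0,0],[0.71,-0.05,0.5,0,0,0],[0.71,-0.05,0.75,0,0,0],[0.71,-0.05,0.85,0,0,0],[0.71,-0.05,0.85,0,0,0]])

```text
time: 15.78
tool_pos: [0.6343, -0.1638, 0.1073]
tool_rot: [3.142, 0.0, -0.116]
contact_force: [0.2, 0.2, 0.8]
opening: 0.0001
grip_force: 0.0
```

```bash
python3 - <<'E'
from h import *
np.set_printoptions(precision=4,suppress=True)
c=snap('wrist');P=cloud(c);V=c['range_z']>0;T=robot.observe()['tool_pos'];print(T,robot.observe()['contact_force'])
g=np.array([.9934,-.1147]);g2=np.array([g[1],-g[0]]);D=P-T;X=D[...,:2]@g;Y=D[...,:2]@g2
pl=V&(abs(P[...,2]-.108)<.003)
s=pl&(abs(X-.02)<.015); print('window y edges',Y[s&(Y<0)].max(),Y[s&(Y>0)].min())
s=pl&(abs(Y)<.02)&(X>0); print('x edge',X[s].min())
m=V&(D[...,2]>.0)&(D[...,2]<.06)&(abs(X)<.02)&(abs(Y)<.03)&(P[...,2]>.112); print('finger x,y',X[m].min(),X[m].max(),Y[m].min(),Y[m].max())
E
```

```text
[ 0.6349 -0.1641  0.1082] [-0.3034  0.2644  0.2188]
window y edges -0.04381588274608122 0.03951851065177409
x edge 0.04318268558757208
finger x,y -0.009863254436793834 0.011735134589368574 -0.0184148666461373 0.01543553772890667
```

The fingers are centred in the window, with gaps of 24–25 mm at the sides and about 32 mm ahead. Descending and pressing.

move_arm(motion=[[0,0,0.2,0,0,0],[0,0,0.34,0,0,0],[0,0,0.4,0,0,0],[0,0,0.44,0,0,0],[0,0,0.48,0,0,0],[0,0,0.51,0,0,0],[0,0,0.54,0,0,0],[0,0,0.56,0,0,0],[0,0,0.58,0,0,0],[0,0,0.58,0,0,0]])

```text
time: 17.08
tool_pos: [0.6338, -0.1639, 0.0501]
tool_rot: [3.141, 0.001, -0.116]
contact_force: [-6.8, 1.4, 8.6]
opening: 0.0006
grip_force: 4.8
```

move_arm(motion=[[0,0,0.01,0,0,0],[0,0,0.02,0,0,0],[0,0,0.03,0,0,0],[0,0,0.03,0,0,0]])

```text
time: 17.58
tool_pos: [0.6339, -0.164, 0.0486]
tool_rot: [3.141, 0.001, -0.116]
contact_force: [-9.5, 2.0, 15.9]
opening: 0.0006
grip_force: 8.9
```

move_arm(motion=[[0,0,0.01,0,0,0],[0,0,0.015,0,0,0],[0,0,0.015,0,0,0],[0,0,0.015,0,0,0],[0,0,0.015,0,0,0]])

```text
time: 18.2
tool_pos: [0.634, -0.164, 0.0482]
tool_rot: [3.141, -0.0, -0.116]
contact_force: [-12.1, 3.4, 21.1]
opening: 0.0007
grip_force: 12.3
```

```bash
python3 - <<'E'
from h import *
np.set_printoptions(precision=4,suppress=True)
c=snap('wrist');s=snap('scene');o=robot.observe();T=o['tool_pos'];print(T,o['contact_force'])
g=np.array([.9934,-.1147]);g2=np.array([g[1],-g[0]])
P=cloud(c);V=c['range_z']>0;D=P-T;X=D[...,:2]@g;Y=D[...,:2]@g2
for x in (13,16,20,24,28,32,36,40):
    m=V&(abs(X*1000-x)<2)&(abs(Y+.002)<.004)&(P[...,2]<.104); print('lever x',x,'z',np.median(P[...,2][m]) if m.any() else None, m.sum())
for n,q in (('scene',s),('top',snap('top'))):
    P=cloud(q); m=(q['range_z']>0)&(abs(P[...,2]-.022)<.006)&(np.hypot(P[...,0]-.6195,P[...,1]-.19)<.05)&(q['image'].max(2)<120)
    k=max(cv2.findContours(m.astype(np.uint8)*255,0,1)[0],key=cv2.contourArea,default=None)
    if k is not None: print(n,'stand',cv2.minEnclosingCircle(np.array([onz(q,*p[0],.022)[:2] for p in k],np.float32)))
E
```

```text
[ 0.634  -0.164   0.0482] [-13.8733   2.7433  21.4668]
lever x 13 z 0.07551052782793397 363
lever x 16 z 0.07180660149255608 185
lever x 20 z 0.0718573998394134 126
lever x 24 z 0.0725495989111437 140
lever x 28 z 0.07323921028926887 140
lever x 32 z 0.0739856835520474 142
lever x 36 z 0.0750696422802799 35
lever x 40 z None 0
scene stand ((0.6221326589584351, 0.18541401624679565), 0.042366188019514084)
top stand ((0.6181257367134094, 0.1888854056596756), 0.04115834832191467)
```

The force climbed from 16 to 21 N over just 0.4 mm, so the lever is on its solid stop, with the tip at about 73 mm. The stand is still docked. Handing in.

```bash
python3 -c "
from cell import robot
print(robot.hand_in())"
```

```text
the job is handed in; nothing more can be done
None
```

I docked the stand against both arms of the V and am holding the gas lever against its stop at about 21 N. The arm kept clear of the guard, no bystander was moved as far as I could see, and the job was handed in at about 18 s; the hand-in returned no verdict.

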